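Hang a board carrier on the sloped rail and send it to the stop

ROBOT

A 6-joint arm with a two-finger parallel gripper is mounted at the origin on the work surface. World frame = base frame: x ahead of the robot, y to its left, z up, the work surface at z = 0. Lengths are in mm, angles in degrees, forces in N, time in s.
With the tool pointing down it reaches from about 275 to 725 mm from the base axis. Payload 5.6 kg.
Tool frame: the origin (TCP) lies at the very end of the fingers, on their centre line; the grasp point (between the pads) lies 19 mm behind it; z points along the fingers, x is the direction in which the jaws open and shut, and the axes are right-handed (so a half turn about z gives the same grasp; the last joint's range is limited). The gripper opens to 85 mm and grips with 20 to 120 N. Pads are 22 mm wide; open, the fingers measure 114 mm over their backs; the gripper's body (76 mm by 85 mm) begins 54 mm behind the grasp point. The pads swing forward as they close: fully open they stand 13 mm farther back than shut.
Start: joints at [-51.876, 14.616, 6.199, 0, -81.583, -16.306], TCP at [204.433, -510.588, 201.083] pointing down, gripper open.
Joint ranges: [-168.99, 168.99], [-69.2, 112.95], [-62.41, 85.93], [-164.36, 98.24], [-168.68, -3.75], [-174.98, 174.98]. Speed limits (degrees/s): [147.25, 147.25, 180, 180, 180, 180].

INTERFACE

Orientations are given as [roll, pitch, yaw] about the fixed x, y, z axes, in that order (R = Rz(yaw) Ry(pitch) Rx(roll)).
In Python, from workcell import r gives the robot as it stands.
- The arm moves only by the shell command python3 -m inch 'ROWS' [OPENING] [FORCE]. ROWS is JSON, a list of rows, each a list of 2 entries, a list of its own where there are three numbers: the shift along the tool's x, y, z in m, then the turn about the tool's z in degrees. A call has 1 to 8 rows; each row shifts and turns the commanded pose from where the row before left it, along the tool's axes as they then stand; what a row does not reach is not made up. A row lasts 1/8 s, in which the tool goes at most 62.5 mm and 10.7 degrees, less where a joint would pass 70% of its speed; a pose out of reach is approached as far as the arm can. A call with a gripper value outside its range is refused whole. OPENING is the finger opening in m, from 0 to 0.0854, set as the call begins (- or left out, the last holds). The fingers move at their own pace and stop on an object; FORCE is the grip in N (left out, the last holds). Time passes only in rows, so rows that do not move let the fingers close. It gives the time, the measured TCP pose, the force and the opening at its end, in the units of the state.
- r.read_state(): the state, without advancing time (a new reading comes with each control period).
- r.grab_frame(name): name is "scene" or "top"; returns the picture (420x560x3 uint8, red, green, blue); there is no depth.
- r.camera_info(name): a dict with "K" (3x3 intrinsics, pixels), "camera_from_world" (4x4, takes a point from world to camera coordinates). Camera axes: x right, y down, z forward; pixel columns grow to the right and rows downward; lengths in mm; the calibration is good to about 2 mm. A picture is of the moment at which its call begins. camera_info takes no time and is no camera call.
- r.sign_off(): hands the job in, once; it reports no verdict.
The state is a dict: "time": time; "q": joint angles; "joint_velocities": joint speeds; "joint_efforts": joint torques, N m; "position": TCP position; "ee_rot": TCP orientation; "contact_force": force on the tool from outside, world axes, zero at the start; "ft_torque": the same for the moment, N m; "finger_gap": finger opening in mm.
Only numpy, scipy, OpenCV 4.12 (cv2) and the standard library are available. Lean on these libraries where they do the work, as an engineer would, in place of code of your own. Each camera call takes 0.05 s, during which the arm holds its last target. There are 200 camera calls.

TASK

Take the carrier with the orange grip (green board) out of its cradle, hook it over the high end of the sloped rail behind the red spring check, and set it down gently until its rollers bear on the rail: the rail's height is not known exactly, so feel for it and never press hard. Keeping hold and keeping the rollers on the rail, feed it down the rail past the spring check until the check has closed behind it, then let go there so that it rolls by itself to the red buffer at the low end, and see that it has stopped there. Leave the carrier with the grey grip in its cradle.

Things in the scene. Friction and masses are not known exactly. Their poses are not given: they have to be found in the camera images.
- carrier: Board carrier (0.2 kg roller hanger), ORANGE grip, green board. Origin: midway between its two rollers, on the line where they touch the rail; z up, y the way they roll, x across. Rollers 18 in diameter at y +-22 between two cheeks (14 mm apart inside, faces at x +-10, y +-34, z -6 to 20) under a bridge whose top is z=26. Starts upright in a cradle slot 36 mm deep; lift 45 mm to clear it.
- grip (a point): Centre of the orange grip, 46 mm above the carrier's origin: a block 12 thick in x, 40 wide in y, 40 tall (z 26 to 66 of the carrier). Take it from above across its 12 mm.
- throat (a point): Middle of the carrier's hook opening, 36 mm below its origin. A stem on the -x side (x -11 to -7, 26 wide in y) goes down to a foot (top z=-66, x -11 to 6), so the hook is open to +x: 60 mm high, from the +x cheek's lower edge (z=-6) to the foot. The foot bears the board frame: 10 thick, 100 long in y, z -72 to -137.
- dog (a point): Centre of the dog, a steel nub on the carrier's +x cheek: x 10 to 18, y -6 to 6, z 0 to 12 of the carrier. It is what the spring check catches.
- spare: The other carrier, same shape and frame: GREY grip, blue board; leave alone. Both stand upright in blue cradles (70 x 130, slot walls up to 44 mm), board frame underside 8 mm above the table; which cradle holds which carrier varies.
- stand: Fixed rail stand, base 90 x 430 x 12. Origin: base centre on the table; z up, y towards the rail's LOW end, x away from the robot. Rail: flat bar 10 wide, 14 tall, y -205 to 205, posts at y +-192. It drops 0.105 rad towards +y; a seated carrier pitches alike. Nominal top 200 mm up at y=0. Real height: up to 18 mm above or below nominal, same all along, not measured. Its rubber mounts give 1 mm per 12 N.
- bay (a point): Middle of the loading bay: stand y=-115, at the NOMINAL rail top there (212 mm; the real top is up to 18 mm off, so lower the carrier by feel, not to this point). Set the carrier's origin at stand y -145 to -95. Hook on from the -x (robot) side, moving to +x, origin about 30 mm over the nominal rail top, then straight down. Pressing on the stand with over 12 N damages it.
- flap (a point): Red flap of the spring check, +x side of the rail: stand y=-75, x 11 to 31, nominal rail-top height (the flap's middle is 6 mm above the real top). It meets the dog when the carrier's origin is at stand y=-83, swings towards +y against 1 to 4 N and has shut behind it when the origin is at y=-45. Its bracket reaches x=47 and 20 mm above the rail.
- stop (a point): Face of the red sprung buffer at the low end (stand y=144, at nominal rail-top height; 28 mm tall). A carrier at the stop has its origin at stand y about 110. Past the check and let go, it rolls there by itself at up to 0.3 m/s; do not touch it beyond stand y=50.
- check (a joint): Angle of the red check flap, rad: 0 shut across the dog's path, about 0.8 when the dog pushes past; its spring shuts it.

How it is judged:
By the outcome, as a careful person would: the job done as asked, in the order asked, and still so for the second after the job is handed in, with the robot touching nothing.
It also fails if it takes over 51 s, if anything falls off the work surface, if the arm or the gripper's body presses on something with over 40 N, if the wrist force passes 120 N, or if a joint passes its speed limit or range.

## Working session

There is one attempt and no reset: what is moved stays moved. The work goes in short steps, Python scripts to look and compute and a shell command to move; the robot and the scene stay as the last step left them, time stands still between calls to the robot, and variables do not carry over. Pictures are saved under pics/ and viewed, about 8 in all and at most 12, crops included, and the job is handed in when it is done.

```bash
mkdir -p pics; ls
python3 - <<'E'
from workcell import r
import cv2,numpy as np
for n in("scene","top"):
    f=r.grab_frame(n); cv2.imwrite(f"pics/{n}0.png",f[...,::-1]); c=r.camera_info(n); print(n,np.round(c["K"],1).tolist(),np.round(c["camera_from_world"],3).tolist())
print(r.read_state())
E
```

```text
pics
scene [[396.7, 0.0, 287.3], [0.0, 396.7, 209.8], [0.0, 0.0, 1.0]] [[-0.657, 0.754, -0.002, 347.622], [0.428, 0.371, -0.824, -104.818], [-0.62, -0.542, -0.567, 1205.218], [0.0, 0.0, 0.0, 1.0]]
top [[448.9, 0.0, 279.6], [0.0, 448.9, 206.1], [0.0, 0.0, 1.0]] [[0.001, -1.0, 0.022, -6.49], [-0.994, -0.003, -0.11, 582.352], [0.11, -0.021, -0.994, 983.1], [0.0, 0.0, 0.0, 1.0]]
{'time': 0.1, 'q': array([-5.18765674e+01,  1.46507394e+01,  6.13901386e+00, -2.43689957e-02,
       -8.15837508e+01, -1.63046272e+01]), 'joint_velocities': array([-0.03408133, -0.07121823,  0.12969578,  0.11275027,  0.05591997,
        0.06353418]), 'joint_efforts': array([-2.97384315e-03, -3.87602842e+01,  2.38475025e+01,  5.37793368e+00,
       -3.75898628e-03, -9.59599419e-06]), 'position': array([ 204.27326198, -510.13079081,  200.28223405]), 'ee_rot': array([-1.79996327e+02, -9.84033869e-02,  1.11815215e+02]), 'contact_force': array([ 0.01799067,  0.39984328, -0.43847994]), 'ft_torque': array([-0.00752035,  0.02739308, -0.03004893]), 'finger_gap': 85.4591604475139}
```

View pics/scene0.png

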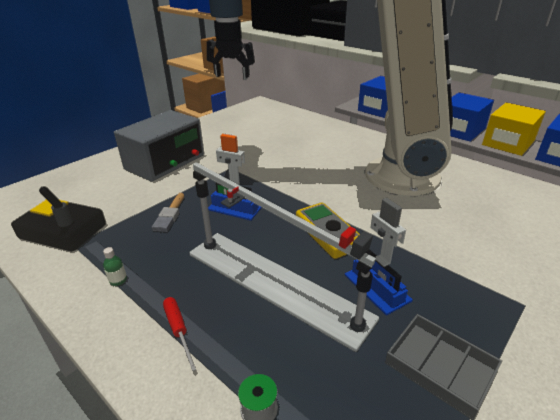

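View pics/top0.png

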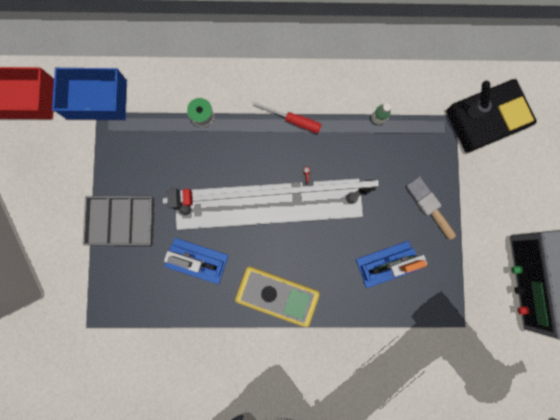

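The orange carrier is at the right of the top view (about 412,265), the grey one at the left (180,260). The stand lies between them, with its low end at the left (buffer at 186,198) and the check at (307,178). Next I'll zoom in to measure.

Run:
```python
import cv2,numpy as np
t=cv2.imread("pics/top0.png"); s=cv2.imread("pics/scene0.png")
R=lambda a,k:cv2.resize(a,None,fx=k,fy=k,interpolation=cv2.INTER_CUBIC)
a=R(t[160:240,160:385],3.5)   # 280x787
b=R(t[235:295,345:440],4)   # 240x380
c=R(s[125:225,190:290],3)  #300x300
o=np.zeros((590,800,3),np.uint8); o[:280,:787]=a[:280,:787]; o[285:525,:380]=b; o[285:585,400:700]=c
cv2.imwrite("pics/crop1.png",o)
hsv=cv2.cvtColor(t,cv2.COLOR_BGR2HSV)
def seg(img,lo,hi,box,name):
    h=cv2.cvtColor(img,cv2.COLOR_BGR2HSV); m=cv2.inRange(h,lo,hi); k=np.zeros_like(m); x0,y0,x1,y1=box; k[y0:y1,x0:x1]=m[y0:y1,x0:x1]
    p=np.argwhere(k)[:,::-1].astype(np.float32); 
    if len(p)>3: print(name,len(p),p.mean(0).round(1),cv2.minAreaRect(p), np.round(cv2.boxPoints(cv2.minAreaRect(p)),1).tolist())
seg(t,(5,150,120),(18,255,255),(380,240,440,290),"top orange")
seg(s,(3,150,120),(18,255,255),(210,120,250,170),"scene orange")
seg(t,(105,120,60),(125,255,255),(345,235,440,295),"top blue cradle R")
seg(t,(0,120,0),(179,60,255),(160,190,385,235),"x")
seg(t,(0,0,170),(179,40,255),(165,200,385,235),"base white")
```

```text
top orange 125 [414.5 265.3] ((414.2692565917969, 265.15386962890625), (6.577934265136719, 20.435449600219727), 74.74488067626953) [[403.5, 264.70001220703125], [423.29998779296875, 259.29998779296875], [425.0, 265.6000061035156], [405.29998779296875, 271.0]]
scene orange 228 [228.1 142.4] ((228.0, 142.5), (17.0, 14.0), 90.0) [[221.0, 134.0], [235.0, 134.0], [235.0, 151.0], [221.0, 151.0]]
top blue cradle R 1197 [382.  262.7] ((387.89599609375, 263.6086120605469), (30.942947387695312, 58.32072830200195), 70.34617614746094) [[355.20001220703125, 258.79998779296875], [410.20001220703125, 239.1999969482422], [420.6000061035156, 268.3999938964844], [365.6000061035156, 288.0]]
base white 3092 [265.7 212.9] ((263.0, 214.0), (28.0, 196.0), 90.0) [[165.0, 200.0], [361.0, 200.0], [361.0, 228.0], [165.0, 228.0]]
```

View pics/crop1.png

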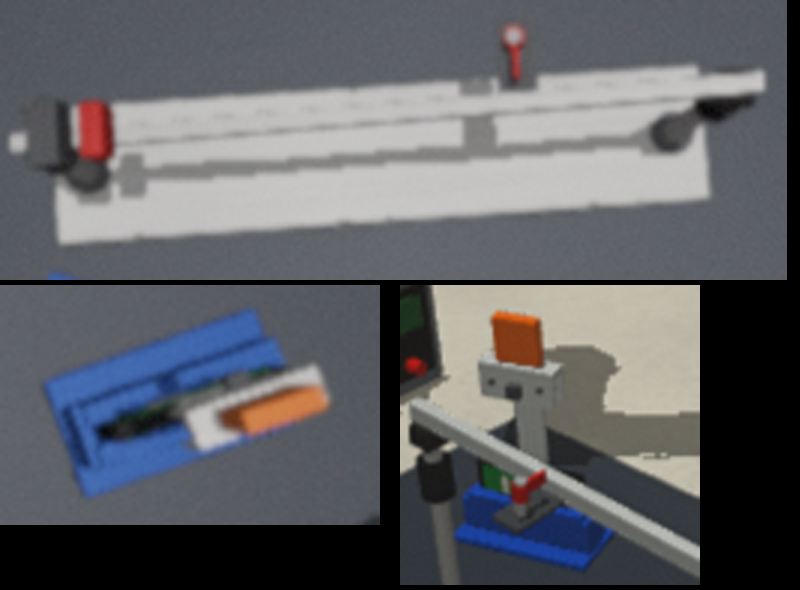

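The crop shows the stand base corners, the rail ends, the flap and the orange grip clearly. The dog faces the scene camera (+x side). I'll fit poses with a model.

```bash
cat > h.py <<'E'
from workcell import r
import cv2,numpy as np
from scipy.optimize import least_squares,minimize
def proj(n,P):
    c=r.camera_info(n);K=np.array(c["K"]);T=np.array(c["camera_from_world"])
    q=(np.asarray(P,float)@T[:3,:3].T+T[:3,3])@K.T
    return q[:,:2]/q[:,2:]
def place(x,y,yaw,L):
    c,s=np.cos(yaw),np.sin(yaw);L=np.asarray(L,float)
    return np.c_[x+c*L[:,0]-s*L[:,1],y+s*L[:,0]+c*L[:,1],L[:,2]]
def box(x0,x1,y0,y1,z0,z1): return [(a,b,c) for a in(x0,x1) for b in(y0,y1) for c in(z0,z1)]
def soft(n,P,w):   # antialiased hull mask in window
    x0,y0,x1,y1=w;k=8
    h=cv2.convexHull(((proj(n,P)-[x0,y0]+.5)*k).astype(np.float32)).round().astype(np.int32)
    m=np.zeros(((y1-y0)*k,(x1-x0)*k),np.uint8);cv2.fillConvexPoly(m,h,255)
    return cv2.resize(m,(x1-x0,y1-y0),interpolation=cv2.INTER_AREA)/255.
def omask(img,w):
    x0,y0,x1,y1=w;a=img[y0:y1,x0:x1].astype(float)
    return np.clip((a[...,2]-a[...,0]-20)/90,0,1)   # BGR, orange-ness
E
cat > fit.py <<'E'
from h import *
u=lambda X,Y:((X+.5)/3.5-.5+160,(Y+.5)/3.5-.5+160)
pts=[((-45,215,12),u(60,243)),((-45,-215,12),u(710,198)),((45,-215,12),u(697,66))]
rl=[((0,-205,221.5),u(765,80)),((0,205,178.5),u(10,142))]
def res(p):
    a=proj("top",place(*p[:3],[q[0] for q in pts]));b=place(*p[:3],[q[0] for q in rl]);b[:,2]+=p[3]
    return np.r_[(a-[q[1] for q in pts]).ravel(),(proj("top",b)-[q[1] for q in rl]).ravel(),p[3]/30]
s=least_squares(res,[450,0,0.05,0]);p=s.x
print("stand",p[:2],np.degrees(p[2]),"h",p[3],"res px",s.fun.round(1))
np.save("stand.npy",p)
t=cv2.imread("pics/top0.png");sc=cv2.imread("pics/scene0.png")
W={"top":(390,245,440,285),"scene":(205,122,250,165)};M={"top":omask(t,W["top"]),"scene":omask(sc,W["scene"])}
for n in M: print(n,M[n].sum())
for use in(["top"],["scene"],["top","scene"]):
    def cost(v):
        return sum(((soft(n,place(v[0],v[1],v[2],box(-6,6,-20,20,171,211)),W[n])-M[n])**2).sum() for n in use)
    best=min((minimize(cost,[370+dx,-255+dy,np.radians(a)],method="Nelder-Mead",options=dict(initial_simplex=np.array([370+dx,-255+dy,np.radians(a)])+np.array([[0,0,0],[12,0,0],[0,12,0],[0,0,.15]]))) for a in(10,20) for dx in(-15,15) for dy in (-10,10)),key=lambda z:z.fun)
    print(use,best.x[:2].round(1),np.degrees(best.x[2]).round(1),best.fun)
np.save("car.npy",best.x)
# rail height hint from scene: project rail line & flap
for hh in(-18,0,18): print(hh,proj("scene",place(*p[:3],[(5,-205,221.5+hh),(5,205,178.5+hh)])).round(1).tolist())
bay=place(*p[:3],[(0,-115,212)])[0];print("bay",bay)
E
python3 fit.py
```

```text
stand [591.27370059  19.66531107] 4.068395458280418 h -1.3250316138424507 res px [-0.8 -0.   0.3  0.1  0.6 -0.6  0.1  0.3 -0.2  0.1 -0. ]
top 163.0888888888889
scene 277.66666666666663
['top'] [ 355. -265.] 10.0 144.10814814814813
['scene'] [ 343. -257.] 15.7 234.38839506172837Traceback (most recent call last):
  File "fit.py", line 17, in <module>
    best=min((minimize(cost,[370+dx,-255+dy,np.radians(a)],method="Nelder-Mead",options=dict(initial_simplex=np.array([370+dx,-255+dy,np.radians(a)])+np.array([[0,0,0],[12,0,0],[0,12,0],[0,0,.15]]))) for a in(10,20) for dx in(-15,15) for dy in (-10,10)),key=lambda z:z.fun)
  File "fit.py", line 17, in <genexpr>
    best=min((minimize(cost,[370+dx,-255+dy,np.radians(a)],method="Nelder-Mead",options=dict(initial_simplex=np.array([370+dx,-255+dy,np.radians(a)])+np.array([[0,0,0],[12,0,0],[0,12,0],[0,0,.15]]))) for a in(10,20) for dx in(-15,15) for dy in (-10,10)),key=lambda z:z.fun)
              ~~~~~~~~^^^^^^^^^^^^^^^^^^^^^^^^^^^^^^^^^^^^^^^^^^^^^^^^^^^^^^^^^^^^^^^^^^^^^^^^^^^^^^^^^^^^^^^^^^^^^^^^^^^^^^^^^^^^^^^^^^^^^^^^^^^^^^^^^^^^^^^^^^^^
[... 210 characters left out ...]
r_args + args))
  File "fit.py", line 16, in cost
    return sum(((soft(n,place(v[0],v[1],v[2],box(-6,6,-20,20,171,211)),W[n])-M[n])**2).sum() for n in use)
  File "fit.py", line 16, in <genexpr>
    return sum(((soft(n,place(v[0],v[1],v[2],box(-6,6,-20,20,171,211)),W[n])-M[n])**2).sum() for n in use)
                 ~~~~^^^^^^^^^^^^^^^^^^^^^^^^^^^^^^^^^^^^^^^^^^^^^^^^^^^^^^^
  File "h.py", line 14, in soft
    h=cv2.convexHull(((proj(n,P)-[x0,y0]+.5)*k).astype(np.float32)).round().astype(np.int32)
                       ~~~~^^^^^
  File "h.py", line 5, in proj
    c=r.camera_info(n);K=np.array(c["K"]);T=np.array(c["camera_from_world"])
ValueError: time passes only in moves, steps and waits
```

```bash
python3 - <<'E'
s=open('h.py').read()
s=s.replace('def proj(n,P):\n    c=r.camera_info(n);K','CI={n:r.camera_info(n) for n in("top","scene")}\ndef proj(n,P):\n    c=CI[n];K')
s+='''def ray(n,uv,z):
    K=np.array(CI[n]["K"]);T=np.array(CI[n]["camera_from_world"]);d=T[:3,:3].T@np.linalg.inv(K)@[uv[0],uv[1],1];o=-T[:3,:3].T@T[:3,3]
    return o+d*(z-o[2])/d[2]
'''
open('h.py','w').write(s)
f=open('fit.py').read()
f=f.replace('for use in','x0,y0,_=ray("top",(414.5,265.3),195);print("ray",x0,y0,ray("scene",(228,142.4),191))\nfor use in').replace('370+dx','x0+dx').replace('-255+dy','y0+dy').replace('(-15,15)','(-6,6)').replace('(-10,10)','(-6,6)')
open('fit.py','w').write(f)
E
python3 fit.py
```

```text
stand [591.27370059  19.66531107] 4.068395458280418 h -1.3250316138424507 res px [-0.8 -0.   0.3  0.1  0.6 -0.6  0.1  0.3 -0.2  0.1 -0. ]
top 163.0888888888889
scene 277.66666666666663
ray 453.07198468360207 -255.72066412506177 [ 454.3351526  -253.59382563  191.        ]
['top'] [ 452.5 -254.1] 12.5 33.47927207484301
['scene'] [ 452.9 -253.4] 9.2 11.743012516553463
['top', 'scene'] [ 452.5 -253.8] 12.3 45.71525396215131
-18 [[192.8, 170.9], [371.6, 269.7]]
0 [[191.6, 163.1], [372.9, 261.2]]
18 [[190.3, 155.1], [374.3, 252.5]]
bay [599.4326334  -95.04489691 212.        ]
```

Run:
```python
from h import *
T=lambda X,Y:((X+.5)/4-.5+345,(Y-285+.5)/4-.5+235)
S=lambda X,Y:((X-400+.5)/3-.5+190,(Y-285+.5)/3-.5+125)
def e(nm,n,a,b,z):
    d=ray(n,b,z)-ray(n,a,z);print(nm,np.hypot(*d[:2]).round(1),np.degrees(np.arctan2(d[1],d[0])).round(1)-90)
e("cradle top edge","top",T(258,310),T(45,382),8)
e("cradle short","top",T(83,497),T(45,382),8)
e("cradle front scene","scene",S(457,533),S(585,568),0)
e("cheek bottom scene","scene",S(480,390),S(560,403),139)
e("grip top scene","scene",S(493,314),S(542,322),211)
e("orange top axis","top",(423.3,259.3),(403.5,264.7),211)
t=cv2.imread("pics/top0.png");s=cv2.imread("pics/scene0.png")
R=lambda a,k:cv2.resize(a,None,fx=k,fy=k,interpolation=cv2.INTER_CUBIC)
a=R(t[238:292,350:434],9);b=R(s[125:225,200:270],5)
v=np.load("car.npy")
def draw(img,n,off,k,yaw):
    L=box(-10,10,-34,34,139,171)+box(-6,6,-20,20,171,211)
    q=((proj(n,place(452.6,-253.9,np.radians(yaw),L))-off+.5)*k-.5)
    for B in(q[:8],q[8:]):
        for i in range(8):
            for j in(1,2,4):
                if not i&j: cv2.line(img,tuple(map(int,B[i].round())),tuple(map(int,B[i|j].round())),(255,255,0),1)
draw(a,"top",(350,238),9,16);draw(b,"scene",(200,125),5,16)
cv2.imwrite("pics/ov.png",np.vstack([a]) if 0 else np.hstack([a[:,100:],cv2.copyMakeBorder(b[:486],0,486-min(486,b.shape[0]),0,0,cv2.BORDER_CONSTANT)])[:,:1000][:, -800:] )
```

```text
cradle top edge 131.0 18.400000000000006
cradle short 68.3 -72.5
cradle front scene 130.1 16.700000000000003
cheek bottom scene 72.6 22.5
grip top scene 43.3 20.200000000000003
orange top axis 38.4 15.0
```

View pics/ov.png

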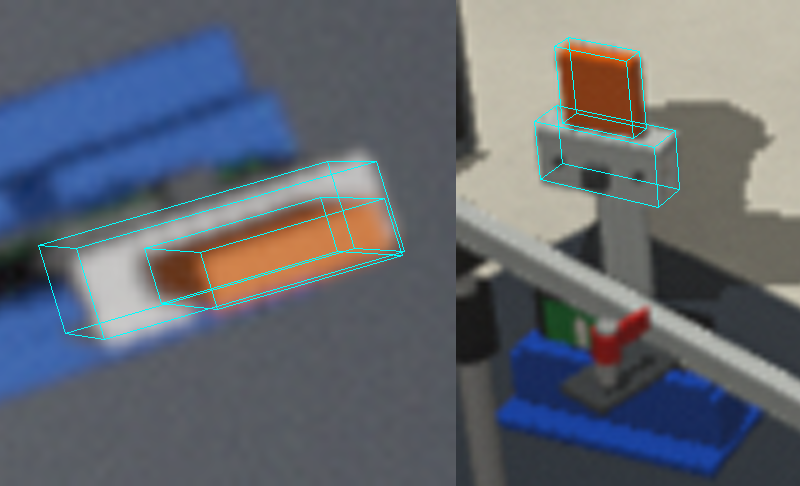

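The overlay agrees with the image. The cradle edges measure 131 x 68 mm against the nominal 130 x 70, and the yaw is about 17.5°. The grip is at (452.6, -253.9). I'll turn the tool and go above it.

```bash
cat > go.py <<'E'
import sys;from h import *
# usage: go.py x y z yaw -> remaining shift in tool axes (mm), tool turn (deg)
s=r.read_state();p=np.array(s["position"]);yaw=s["ee_rot"][2];g=np.array(list(map(float,sys.argv[1:4])));d=g-p;a=np.radians(yaw)
c,sn=np.cos(a),np.sin(a)
print("t",round(s["time"],2),"pos",p.round(1),"rpy",s["ee_rot"].round(2),"F",s["contact_force"].round(2),"M",s["ft_torque"].round(3),"gap",round(s["finger_gap"],2))
print("tool shift",np.round([c*d[0]+sn*d[1],sn*d[0]-c*d[1],-d[2]],1),"turn",round((yaw-float(sys.argv[4])+180)%360-180,2))
E
python3 -m inch '[[[0,0,-0.008],-10.7],[[0,0,-0.008],-10.7],[[0,0,-0.008],-10.7],[[0,0,-0.008],-10.7],[[0,0,-0.008],-10.7],[[0,0,-0.008],-10.7],[[0,0,-0.008],-10.7],[[0,0,-0.008],-10.7]]' 0.05 30
python3 -m inch '[[[-0.04,0.021,0],0],[[-0.04,0.021,0],0],[[-0.04,0.021,0],0],[[-0.04,0.021,0],0],[[-0.04,0.021,0],0],[[-0.04,0.021,0],0],[[-0.04,0.021,0],0],[[-0.03,0.02,0],0]]'
python3 go.py 452.6 -253.9 179 197.5
```

```text
time: 1.1
position: [204.4, -510.3, 264.8]
ee_rot: [179.9, -0.0, -162.2]
contact_force: [0.5, 0.4, -0.7]
finger_gap: 49.8
time: 2.1
position: [451.1, -256.9, 264.4]
ee_rot: [179.9, -0.1, -162.5]
contact_force: [0.5, -0.4, -0.3]
finger_gap: 49.6
t 2.1 pos [ 451.1 -256.9  264.4] rpy [ 1.7995e+02 -5.0000e-02 -1.6254e+02] F [ 0.5  -0.43 -0.31] M [-0.067 -0.038  0.043] gap 49.56
tool shift [-2.3  2.4 85.4] turn -0.04
```

```bash
python3 -m inch '[[[-0.002,0.002,0.02],0],[[0,0,0.02],0],[[0,0,0.02],0],[[0,0,0.015],0],[[0,0,0.01],0],[[0,0,0],0]]'
python3 go.py 452.6 -253.9 179 197.5
python3 - <<'E'
from h import *
t=cv2.cvtColor(r.grab_frame("top"),4);s=cv2.cvtColor(r.grab_frame("scene"),4)
R=lambda a,k:cv2.resize(a,None,fx=k,fy=k,interpolation=cv2.INTER_CUBIC)
cv2.imwrite("pics/pre.png",np.hstack([R(t[225:305,365:465],4),R(s[100:180,180:280],4)]))
E
```

```text
time: 2.85
position: [451.2, -255.9, 179.6]
ee_rot: [180.0, -0.1, -162.6]
contact_force: [-0.1, -0.6, 0.2]
finger_gap: 49.9
t 2.85 pos [ 451.2 -255.9  179.6] rpy [ 1.7996e+02 -6.0000e-02 -1.6259e+02] F [-0.13 -0.56  0.15] M [-0.05  -0.007  0.043] gap 49.87
tool shift [-1.9  1.5  0.6] turn -0.09
```

View pics/pre.png

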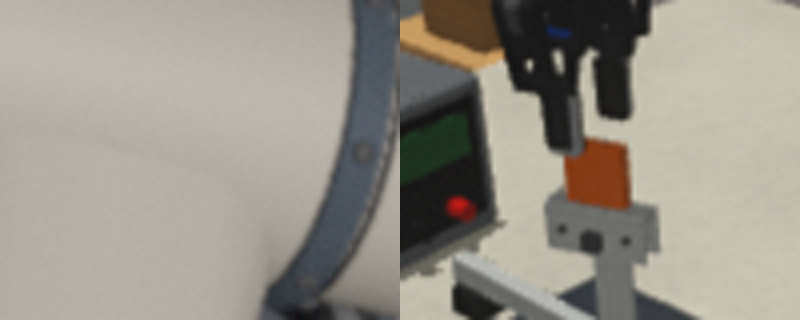

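Run:
```python
from h import *
print("start tcp", proj("scene",[(204.4,-510.3,200.3),(204.4,-510.3,213.3)]).round(1))
a=np.radians(111.8);
for z in(201,214,230):print(z,proj("scene",[(204.4+k*45*np.cos(a),-510.3+k*45*np.sin(a),z) for k in(-1,1)]).round(1).tolist())
a=np.radians(17.5);f=lambda q:((q-[180,100]+.5)*4-.5+[400,0]).round(0).tolist()
for z in(179.6,187,195,211):print("now",z,f(proj("scene",[(451.2+k*np.cos(a),-255.9+k*np.sin(a),z) for k in(-30,0,30)])))
print("grip centre",f(proj("scene",[(452.6,-253.9,191)])))
s=cv2.imread("pics/scene0.png");n=cv2.cvtColor(r.grab_frame("scene"),4);R=lambda a,k:cv2.resize(a,None,fx=k,fy=k,interpolation=cv2.INTER_CUBIC)
cv2.imwrite("pics/cmp.png",np.hstack([R(s[30:130,190:290],4),R(n[80:180,190:290],4)]));print(r.read_state()["position"])
```

```text
start tcp [[232.5  91. ]
 [232.1  86.8]]
201 [[219.6, 89.3], [245.6, 92.2]]
214 [[219.2, 85.1], [245.4, 88.1]]
230 [[218.6, 80.0], [245.0, 82.8]]
now 179.6 [[621.0, 166.0], [596.0, 186.0], [571.0, 206.0]]
now 187 [[620.0, 155.0], [595.0, 174.0], [569.0, 194.0]]
now 195 [[619.0, 143.0], [594.0, 162.0], [568.0, 182.0]]
now 211 [[617.0, 119.0], [592.0, 137.0], [565.0, 157.0]]
grip centre [[595.0, 170.0]]
[ 451.96990607 -256.21417846  180.85011398]
```

View pics/cmp.png

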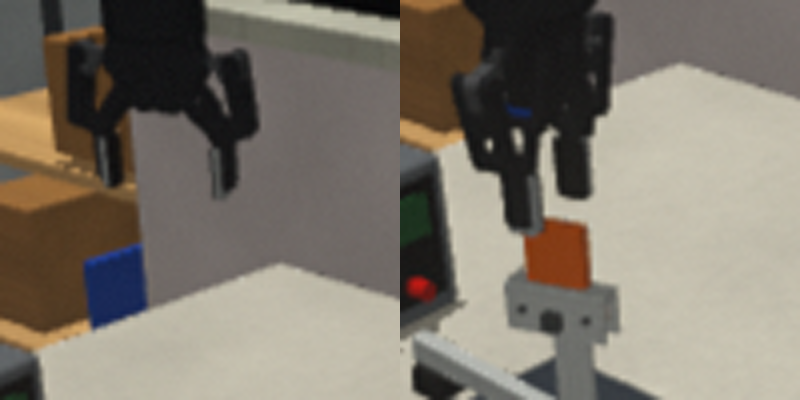

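The picture shows the fingertips near z≈213, while the reported TCP is 180. That is more than the swing of the open pads explains. I'll half close the fingers in place and look again before gripping.

```bash
python3 -m inch '[[[-0.001,0.001,0],0],[[-0.001,0.001,0],0],[[0,0,0],0],[[0,0,0],0]]' 0.026
python3 - <<'E'
from h import *
n=cv2.cvtColor(r.grab_frame("scene"),4);R=lambda a,k:cv2.resize(a,None,fx=k,fy=k,interpolation=cv2.INTER_CUBIC)
im=R(n[90:170,190:270],7)
s=r.read_state();x,y,z0=s["position"];a=np.radians(17.5);print(s["position"],s["finger_gap"])
for z,c in((z0,(0,0,255)),(z0+20,(0,255,255)),(z0+30,(0,255,0))):
    for k in(-18,18):
        q=(proj("scene",[(x+k*np.cos(a),y+k*np.sin(a),z)])[0]-[190,90]+.5)*7; cv2.circle(im,tuple(map(int,q)),4,c,-1)
cv2.imwrite("pics/half.png",im)
E
```

```text
time: 3.5
position: [452.9, -253.4, 180.1]
ee_rot: [-180.0, 0.0, -162.6]
contact_force: [0.1, 0.3, -0.4]
finger_gap: 25.9
[ 452.85922925 -253.44821232  180.09594042] 25.924220481155334
```

View pics/half.png

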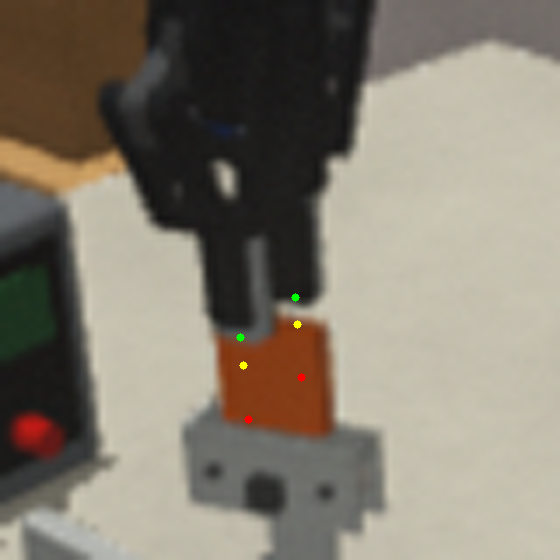

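Tips are really at about z 209 (green dots, +29 mm), barely at the grip's top. I'll descend another 24 mm, then close.

```bash
python3 -m inch '[[[0,0,0.01],0],[[0,0,0.008],0],[[0,0,0.006],0],[[0,0,0],0]]'
python3 -m inch '[[[0,0,0],0],[[0,0,0],0],[[0,0,0],0],[[0,0,0],0]]' 0.0 30
python3 - <<'E'
from h import *
n=cv2.cvtColor(r.grab_frame("scene"),4);R=lambda a,k:cv2.resize(a,None,fx=k,fy=k,interpolation=cv2.INTER_CUBIC)
cv2.imwrite("pics/grip.png",R(n[90:170,190:270],5));print(r.read_state()["ft_torque"])
E
```

```text
time: 4.05
position: [452.4, -253.3, 155.4]
ee_rot: [180.0, -0.1, -162.6]
contact_force: [-0.0, 0.9, 0.7]
finger_gap: 26.2
time: 4.55
position: [453.1, -253.5, 156.3]
ee_rot: [-180.0, 0.0, -162.6]
contact_force: [1.3, -0.1, 0.5]
finger_gap: 11.6
[-0.04679643 -0.30180972  0.15125137]
```

View pics/grip.png

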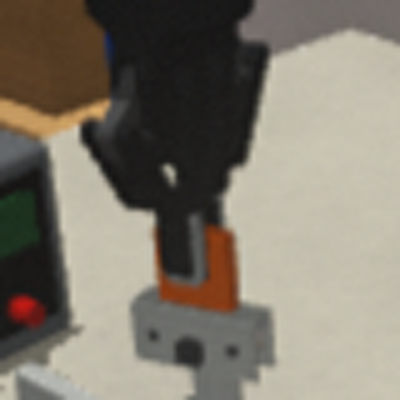

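Gap 11.6 mm means it has hold of the 12 mm grip. The working relation is origin z = TCP z − 11. Before hooking on, I'll refine the stand's lateral position with sub-pixel edges, since there is only ±2 mm of room between the cheeks.

```bash
cat > ref.py <<'E'
from h import *
from scipy.ndimage import map_coordinates
im={n:cv2.GaussianBlur(cv2.imread(f"pics/{n}0.png",0).astype(float),(0,0),0.8) for n in("top","scene")}
S=0.105
zr=lambda y,h,d=0:200-np.tan(S)*y+h-d
def edges(p):
    x,y,w,h=p;o=[]
    ys=np.r_[-160:-95:6,-60:100:6]
    o.append(("top","base-x",[(-45,q,12) for q in range(-200,190,12)],(-1,0,0)))
    o.append(("top","base-y",[(q,-215,12) for q in range(-40,-15,4)],(0,-1,0)))
    for n in("top","scene"):
        for sx in(-5,5): o.append((n,f"rail{sx}",[(sx,q,zr(q,h)) for q in ys],(np.sign(sx),0,0)))
    return o
def meas(p,rng=4):
    rows=[]
    for n,nm,L,nrm in edges(p):
        A=proj(n,place(*p[:3],L));B=proj(n,place(*p[:3],np.array(L)+np.array(nrm)*3.))
        t=proj(n,place(*p[:3],[L[0],L[-1]]));t=t[1]-t[0];t/=np.hypot(*t);N=np.array([-t[1],t[0]]);N*=np.sign(((B-A)@N).mean())
        k=np.arange(-rng,rng+.01,.25);pr=np.array([map_coordinates(im[n],[a[1]+k*N[1],a[0]+k*N[0]],order=1) for a in A])
        rows.append((n,nm,A,N,k,np.gradient(pr,k,axis=1),pr))
    return rows
p=np.load("stand.npy")
if __name__=="__main__":
    for n,nm,A,N,k,g,pr in meas(p):
        m=np.median(pr,0);print(n,nm,"prof",m[::2].round(0).astype(int).tolist())
E
python3 ref.py
python3 -m inch '[[[0,0,-0.01],0],[[0,0,-0.014],0],[[0,0,-0.014],0],[[0,0,-0.014],0],[[0,0,-0.015],0],[[0,0,-0.015],0],[[0,0,-0.015],0],[[0,0,0],0]]'
python3 go.py 549.9 -103.5 253 184.07
```

```text
top base-x prof [196, 195, 195, 193, 190, 184, 174, 163, 147, 132, 118, 109, 102, 100, 99, 99, 99]
top base-y prof [194, 194, 193, 191, 185, 178, 165, 149, 134, 120, 109, 102, 98, 96, 95, 95, 95]
top rail-5 prof [190, 191, 191, 191, 189, 186, 181, 176, 173, 172, 175, 180, 185, 190, 192, 193, 193]
top rail5 prof [184, 188, 190, 191, 191, 190, 189, 188, 188, 188, 189, 189, 189, 188, 183, 175, 164]
scene rail-5 prof [127, 142, 156, 167, 172, 173, 168, 156, 135, 114, 90, 74, 63, 58, 57, 58, 63]
scene rail5 prof [128, 150, 165, 172, 173, 169, 161, 148, 133, 120, 110, 104, 101, 100, 99, 96, 91]
time: 5.6
position: [453.6, -253.8, 254.6]
ee_rot: [-179.9, 0.1, -162.6]
contact_force: [0.1, 0.2, -2.2]
finger_gap: 11.5
t 5.6 pos [ 453.6 -253.8  254.6] rpy [-1.7990e+02  1.3000e-01 -1.6258e+02] F [ 0.14  0.17 -2.22] M [-0.013 -0.014  0.015] gap 11.55
tool shift [-136.9  114.5    1.6] turn 13.35
```

```bash
python3 -m inch '[[[0,0,0],6.7],[[0,0,0],6.65],[[-0.012,0.016,0],0],[[-0.021,0.029,0],0],[[-0.025,0.034,0],0],[[-0.025,0.034,0],0],[[-0.015,0.02,0.001],0],[[-0.009,0.01,0],0]]'
python3 -m inch '[[[0,0,0],0],[[0,0,0],0]]'
python3 go.py 549.9 -103.5 253 184.07
python3 - <<'E'
from h import *
for n in("top","scene"): cv2.imwrite(f"pics/{n}1.png",cv2.cvtColor(r.grab_frame(n),4))
a=cv2.imread("pics/scene1.png")[90:290,170:400];cv2.imwrite("pics/pre2.png",cv2.resize(a,None,fx=3,fy=3,interpolation=2)[:600,:690])
E
```

```text
time: 6.6
position: [550.0, -101.3, 251.3]
ee_rot: [180.0, -0.1, -175.8]
contact_force: [-0.8, -1.2, -1.9]
finger_gap: 11.5
time: 6.85
position: [549.1, -103.8, 252.1]
ee_rot: [-180.0, -0.0, -175.9]
contact_force: [-0.1, 0.3, -3.1]
finger_gap: 11.8
t 6.85 pos [ 549.1 -103.8  252.1] rpy [-1.7999e+02 -1.0000e-02 -1.7595e+02] F [-0.14  0.29 -3.09] M [-0.074  0.029  0.004] gap 11.84
tool shift [-0.8  0.2 -0.9] turn -0.02
```

View pics/pre2.png

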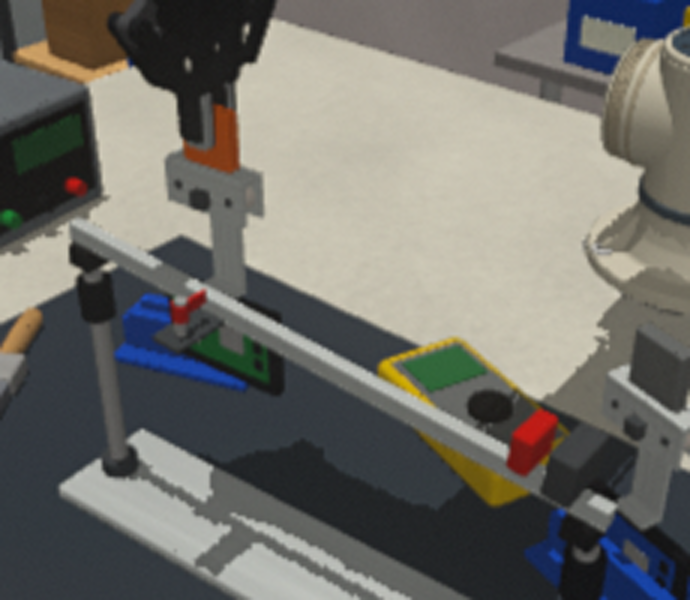

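The carrier hangs upright on the robot side, level with the loading bay. The dog is at about (236.7, 156) in full-frame scene pixels, and the check is to its lower left. I'll compare this with the model before hooking on.

```bash
python3 - <<'E'
from h import *
L=[(18,0,6),(-10,-34,26),(10,-34,26),(10,34,-6),(10,-34,-6)]
q=place(549.1,-103.8,np.radians(4.07),L);q[:,2]+=241
for dz in(-8,0,8): print(dz,((proj("scene",q+[0,0,dz])-[170,90]+.5)*3).round(0).tolist())
E
python3 go.py 599.8 -100 253 184.07
```

```text
-8 [[195.0, 212.0], [185.0, 155.0], [164.0, 166.0], [244.0, 238.0], [168.0, 209.0]]
0 [[194.0, 201.0], [184.0, 144.0], [162.0, 155.0], [243.0, 227.0], [167.0, 199.0]]
8 [[193.0, 189.0], [183.0, 133.0], [161.0, 143.0], [242.0, 216.0], [166.0, 188.0]]
t 6.95 pos [ 549.  -104.   252.3] rpy [-1.7999e+02  1.0000e-02 -1.7598e+02] F [ 0.32  0.33 -2.42] M [-0.011  0.005 -0.07 ] gap 11.68
tool shift [-50.9   0.4  -0.7] turn -0.05
```

Run:
```python
from h import *
s=cv2.imread("pics/scene1.png");k=6;o=(215,110);a=cv2.resize(s[110:225,215:275],None,fx=k,fy=k,interpolation=2)[:600]
b=a.copy()
for B in(box(-10,10,-34,34,-6,26),box(-6,6,-20,20,26,66),box(-5,5,-50,50,-137,-72)):
    P=place(549.1,-103.8,np.radians(4.07),B);P[:,2]+=241;q=(proj("scene",P)-o+.5)*k-.5
    for i in range(8):
        for j in(1,2,4):
            if not i&j: cv2.line(b,tuple(map(int,q[i].round())),tuple(map(int,q[i|j].round())),(255,255,0),1)
cv2.imwrite("pics/ov2.png",np.hstack([a,b]))
```

View pics/ov2.png

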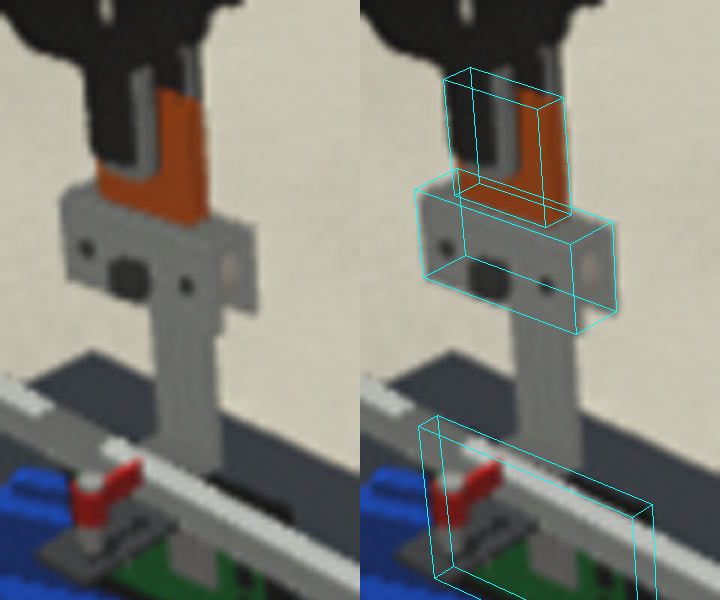

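The overlay matches cheeks, grip and board to about a pixel, with no pitch. I'll hook on in the +x direction.

```bash
python3 -m inch '[[[-0.005,0,0],0],[[-0.01,0,0],0],[[-0.012,0,0],0],[[-0.012,0,0],0],[[-0.008,0,0],0],[[-0.004,0,0],0],[[0,0,0],0],[[0,0,0],0]]'
python3 go.py 599.8 -100 253 184.07
python3 - <<'E'
from h import *
cv2.imwrite("pics/scene2.png",cv2.cvtColor(r.grab_frame("scene"),4));cv2.imwrite("pics/top2.png",cv2.cvtColor(r.grab_frame("top"),4))
E
```

```text
time: 7.95
position: [600.1, -99.6, 252.3]
ee_rot: [-180.0, 0.0, -175.9]
contact_force: [0.5, -0.0, -2.9]
finger_gap: 11.7
t 7.95 pos [600.1 -99.6 252.3] rpy [-1.8000e+02  1.0000e-02 -1.7593e+02] F [ 0.46 -0.04 -2.9 ] M [-0.004 -0.016 -0.014] gap 11.71
tool shift [ 0.4 -0.3 -0.7] turn -0.0
```

```bash
cat > chk.py <<'E'
import sys
from workcell import r
s=r.read_state();f=s["contact_force"];print(" z %.1f F %.1f %.1f %.1f M %.2f t %.2f"%(s["position"][2],*f,s["ft_torque"][0],s["time"]))
sys.exit(f[2]>float(sys.argv[1]))
E
python3 -m inch '[[[0,0,0.001],0],[[0,0,0.001],0],[[0,0,0.001],0]]' - 20 >/dev/null; python3 chk.py -0.8 && python3 -m inch '[[[0,0,0.001],0],[[0,0,0.001],0],[[0,0,0.001],0]]' >/dev/null; python3 chk.py -0.8 && python3 -m inch '[[[0,0,0.001],0],[[0,0,0.001],0],[[0,0,0.001],0]]' >/dev/null; python3 chk.py -0.8 && python3 -m inch '[[[0,0,0.001],0],[[0,0,0.001],0],[[0,0,0.001],0]]'  >/dev/null; python3 chk.py -0.8 && python3 -m inch '[[[0,0,0.001],0],[[0,0,0.001],0]]' >/dev/null; python3 chk.py -0.8
```

```text
z 249.0 F -0.6 0.3 -3.4 M 0.01 t 8.43
 z 249.0 F -0.6 0.3 -3.4 M 0.01 t 8.43
 z 249.0 F -0.6 0.3 -3.4 M 0.01 t 8.43
 z 249.0 F -0.6 0.3 -3.4 M 0.01 t 8.43
 z 249.0 F -0.6 0.3 -3.4 M 0.01 t 8.43False
False
False
False
False
```

Run:
```python
from h import *
# image check of x centring: dog/cheek vs rail: print predicted outlines for measured pose in scene2 and white mask fit of carrier
s=cv2.imread("pics/scene2.png");k=6;o=(195,110)
a=cv2.resize(s[110:210,195:260],None,fx=k,fy=k,interpolation=2);b=a.copy()
p=np.load("stand.npy")
for B,z0,c in((box(-10,10,-34,34,-6,26),241.3,(255,255,0)),(box(-6,6,-20,20,26,66),241.3,(255,255,0))):
    P=place(600.1,-99.6,np.radians(4.07),B);P[:,2]+=z0;q=(proj("scene",P)-o+.5)*k-.5
    for i in range(8):
        for j in(1,2,4):
            if not i&j: cv2.line(b,tuple(map(int,q[i].round())),tuple(map(int,q[i|j].round())),c,1)
for x in(-5,5):
    P=place(*p[:3],[(x,-205,200+.1054*205-1),(x,0,199)]);q=(proj("scene",P)-o+.5)*k-.5;cv2.line(b,*[tuple(map(int,v)) for v in q],(0,255,0),1)
cv2.imwrite("pics/ov3.png",np.hstack([a,b]))
```

```text
(no output)
```

View pics/ov3.png

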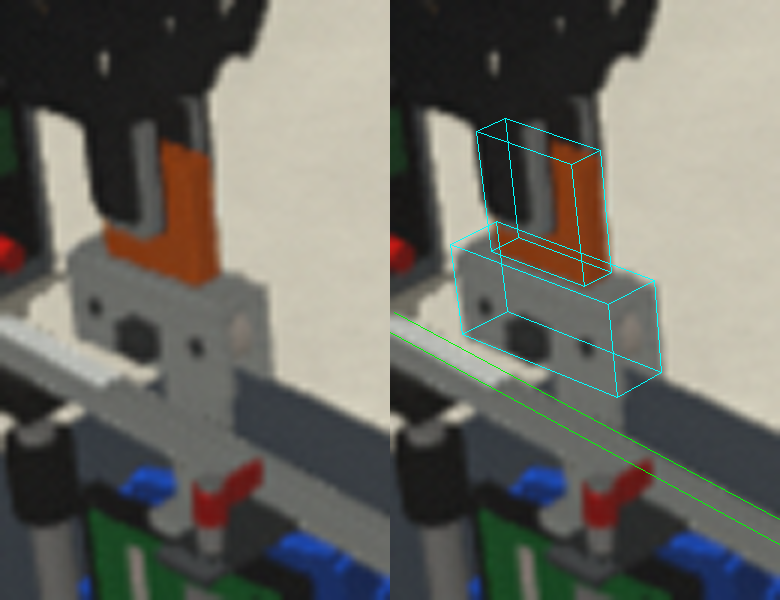

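```bash
sed -i 's/sys.exit(f\[2\]>float(sys.argv\[1\]))/sys.exit(int(f[2]>float(sys.argv[1])))/' chk.py
python3 - <<'E'
from h import *
def cen(img,u,R=3):
    u=np.array(u,float)
    for _ in range(6):
        c=u.round().astype(int);w=img[c[1]-R:c[1]+R+1,c[0]-R:c[0]+R+1].astype(float);w=np.clip(np.percentile(w,60)-w-4,0,None)
        yy,xx=np.mgrid[-R:R+1,-R:R+1];u=c+np.array([(w*xx).sum(),(w*yy).sum()])/w.sum()
    return u
D=[("scene0",(452.6,-253.7,145,17.5),[(220.4,158),(236.4,160.6)]),("scene1",(549.1,-103.8,241.2,4.07),[(215+87/6,110+248/6),(215+186/6,110+286/6)]),("scene2",(600.1,-99.6,241.3,4.07),[(211,161),(227.7,167.7)])]
for nm,(x,y,z,w),us in D:
    g=cv2.imread(f"pics/{nm}.png",0);m=np.array([cen(g,u,2) for u in us])
    P=place(x,y,np.radians(w),[(10,-22,9),(10,22,9)]);P[:,2]+=z;q=proj("scene",P)
    d=m-q;print(nm,"meas",m.round(2).tolist(),"pred",q.round(2).tolist(),"mean res",d.mean(0).round(2),"per",d.round(2).tolist())
E
```

```text
scene0 meas [[220.02, 156.91], [235.99, 159.9]] pred [[219.95, 156.1], [235.6, 159.38]] mean res [0.23 0.67] per [[0.06, 0.81], [0.39, 0.52]]
scene1 meas [[229.0, 151.01], [245.61, 157.21]] pred [[228.8, 150.39], [245.42, 156.48]] mean res [0.19 0.67] per [[0.2, 0.62], [0.19, 0.73]]
scene2 meas [[210.36, 160.72], [227.22, 167.43]] pred [[210.08, 160.04], [226.91, 166.71]] mean res [0.29 0.7 ] per [[0.27, 0.67], [0.31, 0.72]]
```

The residuals are the same in all three poses (0.25, 0.68 px), so the carrier tracks the TCP and its lateral position is consistent. Now I'll lower by feel.

```bash
I="python3 -m inch"
$I '[[[0,0,0.001],0],[[0,0,0.001],0],[[0,0,0.001],0]]' >/dev/null; python3 chk.py -0.8 && $I '[[[0,0,0.001],0],[[0,0,0.001],0],[[0,0,0.001],0]]' >/dev/null && python3 chk.py -0.8 && $I '[[[0,0,0.001],0],[[0,0,0.001],0],[[0,0,0.001],0]]' >/dev/null && python3 chk.py -0.8 && $I '[[[0,0,0.001],0],[[0,0,0.001],0],[[0,0,0.001],0]]' >/dev/null && python3 chk.py -0.8 && $I '[[[0,0,0.001],0],[[0,0,0.001],0]]' >/dev/null && python3 chk.py -0.8 && $I '[[[0,0,0.001],0],[[0,0,0],0]]' >/dev/null && python3 chk.py -0.8 && $I '[[[0,0,0.001],0],[[0,0,0],0]]' >/dev/null && python3 chk.py -0.8 && $I '[[[0,0,0.001],0],[[0,0,0],0]]' >/dev/null && python3 chk.py -0.8 && $I '[[[0,0,0.001],0],[[0,0,0],0]]' >/dev/null && python3 chk.py -0.8
```

```text
z 246.0 F 0.2 -0.7 -2.7 M -0.02 t 8.80
 z 243.0 F 0.3 -0.2 -2.7 M 0.01 t 9.18
 z 240.0 F 0.4 -0.3 -2.7 M 0.00 t 9.55
 z 237.0 F -0.5 -0.4 -2.7 M 0.02 t 9.93
 z 235.0 F -1.2 0.5 -2.9 M -0.01 t 10.18
 z 234.0 F -0.5 -0.9 -2.4 M -0.04 t 10.43
 z 233.0 F -0.5 -0.4 -1.8 M 0.01 t 10.68
 z 232.0 F -0.5 -0.8 -2.6 M -0.02 t 10.93
 z 230.9 F -0.0 -0.3 -2.3 M -0.02 t 11.18
```

```bash
I="python3 -m inch"
$I '[[[0,0,0.001],0],[[0,0,0],0]]' >/dev/null; python3 chk.py -0.8 && $I '[[[0,0,0.001],0],[[0,0,0],0]]' >/dev/null && python3 chk.py -0.8 && $I '[[[0,0,0.001],0],[[0,0,0],0]]' >/dev/null && python3 chk.py -0.8 && $I '[[[0,0,0.001],0],[[0,0,0],0]]' >/dev/null && python3 chk.py -0.8 && $I '[[[0,0,0.001],0],[[0,0,0],0]]' >/dev/null && python3 chk.py -0.8 && $I '[[[0,0,0.001],0],[[0,0,0],0]]' >/dev/null && python3 chk.py -0.8 && $I '[[[0,0,0.001],0],[[0,0,0],0]]' >/dev/null && python3 chk.py -0.8 && $I '[[[0,0,0.001],0],[[0,0,0],0]]' >/dev/null && python3 chk.py -0.8 && $I '[[[0,0,0.001],0],[[0,0,0],0]]' >/dev/null && python3 chk.py -0.8 && $I '[[[0,0,0.001],0],[[0,0,0],0]]' >/dev/null && python3 chk.py -0.8 && $I '[[[0,0,0.001],0],[[0,0,0],0]]' >/dev/null && python3 chk.py -0.8 && $I '[[[0,0,0.001],0],[[0,0,0],0]]' >/dev/null && python3 chk.py -0.8
```

```text
z 229.9 F 0.8 -0.7 -1.8 M -0.01 t 11.43
 z 228.9 F -0.1 0.2 -2.1 M 0.03 t 11.68
 z 227.9 F 0.2 -0.7 -2.7 M -0.03 t 11.93
 z 227.0 F 0.9 0.4 -2.6 M -0.01 t 12.18
 z 226.6 F -0.4 -0.3 0.4 M 0.00 t 12.43
```

Contact is at TCP z≈226.7, so origin ≈215.5. That fits the uphill roller on a rail about 0.5 mm above nominal. I'll continue in 0.5 mm steps so the carrier pivots down onto both rollers.

```bash
I="python3 -m inch"
$I '[[[0,0,0.0005],0],[[0,0,0],0]]' >/dev/null; python3 chk.py 3 && $I '[[[0,0,0.0005],0],[[0,0,0],0]]' >/dev/null && python3 chk.py 3 && $I '[[[0,0,0.0005],0],[[0,0,0],0]]' >/dev/null && python3 chk.py 3 && $I '[[[0,0,0.0005],0],[[0,0,0],0]]' >/dev/null && python3 chk.py 3
```

```text
z 226.3 F -0.7 1.4 2.4 M 0.08 t 12.68
 z 226.0 F -2.4 1.1 5.4 M 0.16 t 12.93
```

```bash
python3 go.py 599.8 -100 226 184.07; python3 -m inch '[[[0,0,0],0]]' >/dev/null; python3 go.py 599.8 -100 226 184.07;python3 - <<'E'
from h import *
f=r.grab_frame("scene");cv2.imwrite("pics/scene3.png",f[...,::-1])
exec(open('/dev/stdin').read()) if 0 else None
def cen(img,u,R=2):
    u=np.array(u,float)
    for _ in range(6):
        c=u.round().astype(int);w=img[c[1]-R:c[1]+R+1,c[0]-R:c[0]+R+1].astype(float);w=np.clip(np.percentile(w,60)-w-4,0,None)
        yy,xx=np.mgrid[-R:R+1,-R:R+1];u=c+np.array([(w*xx).sum(),(w*yy).sum()])/w.sum()
    return u
g=cv2.imread("pics/scene3.png",0);x,y,z=r.read_state()["position"]
P=place(x,y,np.radians(4.07),[(10,-22,9),(10,22,9)]);P[:,2]+=z-11;q=proj("scene",P)
m=np.array([cen(g,u+[.27,.68]) for u in q]);print(m.round(2),(m-q).round(2))
E
```

```text
t 12.93 pos [600.5 -99.7 226. ] rpy [-1.7997e+02  7.0000e-02 -1.7593e+02] F [-2.44  1.14  5.35] M [ 0.158  0.803 -0.037] gap 11.46
tool shift [ 0.7 -0.2 -0. ] turn 0.0
t 13.05 pos [600.5 -99.7 226. ] rpy [-1.7997e+02  7.0000e-02 -1.7593e+02] F [-2.24 -0.05  4.86] M [ 0.245  0.778 -0.058] gap 11.8
tool shift [ 0.7 -0.2 -0. ] turn 0.0
[[211.72 173.02]
 [228.18 179.98]] [[0.28 0.7 ]
 [0.21 0.77]]
```

The press is 7 N with a sideways force of −2.4 N and a moment about y, so a cheek may be touching. I'll back off 1 mm and feel sideways for both cheeks.

```bash
I="python3 -m inch"; sed 's/f\[2\]>float(sys.argv\[1\])/abs(f[0])>2.2/; s/%.1f F/%.1f x %.2f F/; s/s\["position"\]\[2\],/s["position"][2],s["position"][0],/; s/M %.2f/M %.2f %.2f/; s/s\["ft_torque"\]\[0\]/*s["ft_torque"][:2]/' chk.py > chx.py
$I '[[[0,0,-0.001],0],[[0,0,-0.0005],0],[[0,0,0],0]]' >/dev/null; python3 chx.py
echo minus-x; $I '[[[0.0005,0,0],0],[[0,0,0],0]]' >/dev/null; python3 chx.py && $I '[[[0.0005,0,0],0],[[0,0,0],0]]' >/dev/null && python3 chx.py && $I '[[[0.0005,0,0],0],[[0,0,0],0]]' >/dev/null && python3 chx.py && $I '[[[0.0005,0,0],0],[[0,0,0],0]]' >/dev/null && python3 chx.py && $I '[[[0.0005,0,0],0],[[0,0,0],0]]' >/dev/null && python3 chx.py && $I '[[[0.0005,0,0],0],[[0,0,0],0]]' >/dev/null && python3 chx.py && $I '[[[0.0005,0,0],0],[[0,0,0],0]]' >/dev/null && python3 chx.py
```

```text
z 226.4 x 600.39 F -0.0 0.1 1.4 M 0.03 0.23 t 13.47
minus-x
 z 226.5 x 600.17 F 1.0 -0.3 1.3 M 0.03 -0.43 t 13.72
 z 226.5 x 599.55 F 2.3 0.6 0.5 M 0.12 -0.81 t 13.97
```

```bash
I="python3 -m inch"
$I '[[[0,0,-0.0012],0],[[0,0,0],0]]' >/dev/null; python3 chx.py
echo minus-x; $I '[[[0.0005,0,0],0],[[0,0,0],0]]' >/dev/null; python3 chx.py && $I '[[[0.0005,0,0],0],[[0,0,0],0]]' >/dev/null && python3 chx.py && $I '[[[0.0005,0,0],0],[[0,0,0],0]]' >/dev/null && python3 chx.py && $I '[[[0.0005,0,0],0],[[0,0,0],0]]' >/dev/null && python3 chx.py && $I '[[[0.0005,0,0],0],[[0,0,0],0]]' >/dev/null && python3 chx.py && $I '[[[0.0005,0,0],0],[[0,0,0],0]]' >/dev/null && python3 chx.py
```

```text
z 227.0 x 598.57 F 0.3 -0.6 -2.7 M 0.05 -0.03 t 14.22
minus-x
 z 227.5 x 598.55 F -0.8 -0.9 -2.7 M 0.05 0.02 t 14.47
 z 227.8 x 598.25 F 0.4 -0.9 -2.8 M -0.03 0.04 t 14.72
 z 227.8 x 598.04 F 1.1 -0.8 -2.7 M -0.02 -0.47 t 14.97
 z 227.9 x 597.89 F 4.0 0.5 -3.7 M -0.10 -1.33 t 15.22
```

Cheek contact shows on the −x side at x≈598.0, so the rail is between the cheeks and its centre is at about x=600. I'll recentre, set down again and let the carrier pivot.

```bash
I="python3 -m inch"
cat > pit.py <<'E'
from h import *
def cen(img,u,R=2):
    u=np.array(u,float)
    for _ in range(6):
        c=u.round().astype(int);w=img[c[1]-R:c[1]+R+1,c[0]-R:c[0]+R+1].astype(float);w=np.clip(np.percentile(w,60)-w-4,0,None)
        yy,xx=np.mgrid[-R:R+1,-R:R+1];u=c+np.array([(w*xx).sum(),(w*yy).sum()])/w.sum()
    return u
g=cv2.cvtColor(r.grab_frame("scene"),7);s=r.read_state();x,y,z=s["position"]
P=place(x,y,np.radians(4.07),[(10,-22,9),(10,22,9)]);P[:,2]+=z-11;q=proj("scene",P)
d=np.array([cen(g,u+[.27,.68]) for u in q])-q-[.27,.68]
print(" pins res",d.round(2).tolist(),"pitch deg ~",round(float(np.degrees((d[1,1]-d[0,1])/.346/44)),1),"t",s["time"],"pos",s["position"].round(1),"F",s["contact_force"].round(1),"M",s["ft_torque"].round(2),"gap",round(s["finger_gap"],2))
E
$I '[[[-0.001,0,0],0],[[-0.001,0,0],0],[[-0.0008,0,0],0],[[0,0,0],0]]' >/dev/null; python3 chx.py
$I '[[[0,0,0.0006],0],[[0,0,0.0006],0],[[0,0,0.0004],0],[[0,0,0],0]]' >/dev/null; python3 chk.py 3.5 && $I '[[[0,0,0.0005],0],[[0,0,0],0]]' >/dev/null && python3 chk.py 3.5 && $I '[[[0,0,0.0003],0],[[0,0,0],0]]' >/dev/null && python3 chk.py 3.5; $I '[[[0,0,0],0],[[0,0,0],0],[[0,0,0],0],[[0,0,0],0]]' >/dev/null;python3 pit.py
```

```text
z 227.7 x 599.94 F 0.2 -0.2 -2.7 M 0.03 0.02 t 15.72
 z 226.6 F -1.2 0.5 -1.0 M 0.04 t 16.23
 z 226.2 F -1.6 -0.1 2.9 M 0.12 t 16.48
 z 226.0 F -2.2 1.0 4.8 M 0.20 t 16.73
 pins res [[0.14, 0.02], [0.03, 0.09]] pitch deg ~ 0.3 t 17.275 pos [600.2 -99.7 225.9] F [-2.6  1.3  4.7] M [ 0.19  0.92 -0.05] gap 11.18
```

There is no creep at 7 N. I'll ease the finger opening in small steps so the carrier can pivot while it stays held.

```bash
I="python3 -m inch"; 
$I '[[[0,0,0],0],[[0,0,0],0]]' 0.0112 20 >/dev/null; python3 chk.py 9 && python3 -c "from workcell import r;print(r.read_state()['finger_gap'])"
$I '[[[0,0,0],0],[[0,0,0],0]]' 0.0115 >/dev/null; python3 chk.py 2 ; [ $? = 1 ] && $I '[[[0,0,0],0],[[0,0,0],0]]' 0.0117 >/dev/null && { python3 chk.py 2 ; [ $? = 1 ]; } && $I '[[[0,0,0],0],[[0,0,0],0]]' 0.0118 >/dev/null && { python3 chk.py 2 ; [ $? = 1 ]; } && $I '[[[0,0,0],0],[[0,0,0],0]]' 0.0119 >/dev/null;  python3 pit.py
```

```text
z 225.9 F -2.6 -0.5 5.3 M 0.21 t 17.52
11.345232746743457
 z 225.9 F -1.7 1.1 5.5 M 0.20 t 17.77
 z 225.9 F -2.4 0.7 5.0 M 0.14 t 18.02
 z 225.8 F -1.7 1.9 5.0 M 0.26 t 18.27
 pins res [[-1.22, -1.29], [-1.29, -0.03]] pitch deg ~ 4.8 t 18.575 pos [600.1 -99.5 224.7] F [-0.4  1.2  1.4] M [ 0.14  0.14 -0.03] gap 12.07
```

It pivoted to about 4.8° and the press fell to roughly 4 N. I'll lower a touch more for the second roller, then re-grip.

```bash
I="python3 -m inch"; 
$I '[[[0,0,0.0004],0],[[0,0,0],0]]' >/dev/null; python3 chk.py 2 && $I '[[[0,0,0.0004],0],[[0,0,0],0]]' >/dev/null && python3 chk.py 2 && $I '[[[0,0,0.0004],0],[[0,0,0],0]]' >/dev/null && python3 chk.py 2;  python3 pit.py
```

```text
z 224.8 F 0.2 0.4 1.5 M 0.11 t 18.82
 z 224.7 F -0.7 -0.2 1.8 M 0.14 t 19.07
 z 224.4 F -0.2 0.1 3.2 M 0.19 t 19.32
 pins res [[-1.4, -1.51], [-1.39, 0.08]] pitch deg ~ 6.0 t 19.375 pos [600.2 -99.6 224.3] F [-0.4  0.3  2.4] M [0.19 0.2  0.02] gap 11.84
```

Pitch is 6.0°, so both rollers are seated with a net press of about 5 N. I'll firm the grip and start feeding down the slope.

```bash
I="python3 -m inch"
cat > chf.py <<'E'
import sys,numpy as np
from workcell import r
s=r.read_state();f=s["contact_force"];x,y,z=s["position"];a=np.radians(4.07)
print(" sy(TCP) %.1f sx %.2f z %.1f F %.1f %.1f %.1f Mx %.2f gap %.2f t %.2f"%(-(x-591.27)*np.sin(a)+(y-19.67)*np.cos(a),(x-591.27)*np.cos(a)+(y-19.67)*np.sin(a),z,*f,s["ft_torque"][0],s["finger_gap"],s["time"]))
sys.exit(int(not(-0.9<f[2]<5.5 and abs(f[0])<4)))
E
$I '[[[0,0,0],0],[[0,0,0],0]]' 0.0 20 >/dev/null; python3 chf.py &&
$I '[[[0,0.002,0.0002],0],[[0,0.002,0.0002],0]]' >/dev/null && python3 chf.py &&
$I '[[[0,0.003,0.0003],0],[[0,0.003,0.0003],0]]' >/dev/null && python3 chf.py &&
$I '[[[0,0.004,0.0004],0],[[0,0.004,0.0004],0]]' >/dev/null && python3 chf.py &&
$I '[[[0,0.004,0.0004],0],[[0,0.004,0.0005],0]]' >/dev/null && python3 chf.py; python3 pit.py
```

```text
sy(TCP) -119.6 sx 0.41 z 224.3 F -1.5 -0.3 2.5 Mx 0.14 gap 11.46 t 19.62
 sy(TCP) -115.6 sx 0.41 z 223.9 F -0.5 -0.1 2.9 Mx -0.02 gap 11.47 t 19.88
 sy(TCP) -109.4 sx 0.41 z 223.2 F 0.1 0.4 2.4 Mx -0.07 gap 11.39 t 20.12
 sy(TCP) -101.3 sx 0.39 z 222.4 F 0.2 -0.0 3.1 Mx -0.03 gap 11.74 t 20.38
 sy(TCP) -93.3 sx 0.39 z 221.5 F -0.8 0.1 3.6 Mx -0.05 gap 11.51 t 20.62
 pins res [[-1.72, -1.75], [-3.5, 3.41]] pitch deg ~ 19.4 t 20.675 pos [598.2 -72.9 221.4] F [-1.1  1.6  2.6] M [0.17 0.1  0.01] gap 11.3
```

```bash
I="python3 -m inch"
$I '[[[0,0.004,0.0004],0],[[0,0.004,0.0004],0]]' >/dev/null && python3 chf.py &&
$I '[[[0,0.003,0.0003],0],[[0,0.003,0.0003],0]]' >/dev/null && python3 chf.py &&
$I '[[[0,0.003,0.0003],0],[[0,0.003,0.0003],0]]' >/dev/null && python3 chf.py &&
$I '[[[0,0.003,0.0003],0],[[0,0.003,0.0004],0]]' >/dev/null && python3 chf.py &&
$I '[[[0,0.003,0.0003],0],[[0,0.003,0.0003],0]]' >/dev/null && python3 chf.py &&
$I '[[[0,0.003,0.0003],0],[[0,0.003,0.0003],0]]' >/dev/null && python3 chf.py &&
$I '[[[0,0.003,0.0003],0],[[0,0.003,0.0004],0]]' >/dev/null && python3 chf.py &&
$I '[[[0,0.003,0.0003],0],[[0,0.003,0.0003],0]]' >/dev/null && python3 chf.py &&
$I '[[[0,0.003,0.0003],0],[[0,0.003,0.0003],0]]' >/dev/null && python3 chf.py &&
$I '[[[0,0.003,0.0003],0],[[0,0.003,0.0004],0]]' >/dev/null && python3 chf.py
```

```text
sy(TCP) -85.4 sx 0.38 z 220.7 F 0.6 -0.9 3.3 Mx -0.04 gap 11.81 t 20.93
 sy(TCP) -79.4 sx 0.37 z 220.1 F -0.5 0.6 2.8 Mx -0.03 gap 11.75 t 21.18
 sy(TCP) -74.0 sx 0.35 z 219.5 F 0.3 -2.2 2.9 Mx -0.89 gap 11.39 t 21.43
 sy(TCP) -67.9 sx 0.37 z 218.8 F 0.3 -2.3 2.8 Mx -1.27 gap 11.42 t 21.68
 sy(TCP) -61.6 sx 0.34 z 218.2 F -0.2 -2.3 3.2 Mx -1.15 gap 11.59 t 21.93
 sy(TCP) -55.0 sx 0.28 z 217.5 F -0.4 -0.4 2.9 Mx -0.56 gap 11.63 t 22.18
 sy(TCP) -49.3 sx 0.29 z 216.8 F 0.7 -1.3 3.7 Mx -0.61 gap 11.61 t 22.43
 sy(TCP) -43.0 sx 0.38 z 216.2 F -0.6 0.4 3.6 Mx -0.06 gap 11.81 t 22.68
 sy(TCP) -37.3 sx 0.36 z 215.6 F -0.1 0.2 2.8 Mx -0.06 gap 11.70 t 22.93
 sy(TCP) -31.4 sx 0.38 z 215.0 F 0.2 -0.5 3.6 Mx -0.05 gap 11.43 t 23.18
```

The flap was felt (about −2.3 N) and passed by TCP y≈−45. I'll feed 10 mm more and compare the flap's red pixels with the first picture.

```bash
I="python3 -m inch"
$I '[[[0,0.003,0.0003],0],[[0,0.003,0.0003],0],[[0,0.002,0.0002],0],[[0,0.002,0.0002],0],[[0,0,0],0]]' >/dev/null; python3 chf.py
cat > flap.py <<'E'
from h import *
m=lambda a:((a[...,0].astype(int)-a[...,1:].max(-1))>60)[175:215,215:260]
a=m(cv2.imread("pics/scene0.png")[...,::-1])
for n in("scene",):
    f=r.grab_frame(n);cv2.imwrite("pics/now.png",f[...,::-1]);b=m(f)
    print("red px then/now",a.sum(),b.sum(),"IoU",(a&b).sum()/(a|b).sum(),"centroid",np.argwhere(a).mean(0),np.argwhere(b).mean(0))
b=m(cv2.imread("pics/scene3.png")[...,::-1]);print("ref scene3",b.sum(),(a&b).sum()/(a|b).sum())
E
python3 flap.py
```

```text
sy(TCP) -21.3 sx 0.37 z 213.9 F -0.4 0.2 3.2 Mx 0.27 gap 11.49 t 23.80
red px then/now 48 73 IoU 0.6133333333333333 centroid [16.91666667 17.        ] [15.32876712 23.05479452]
ref scene3 54 0.7
```

46 of the 48 original flap pixels are unchanged, so the check is shut behind it. The origin is at about stand y −26. I'll let go and rise clear.

```bash
I="python3 -m inch"
$I '[[[0,0,0],0],[[0,0,0],0],[[0,0,0],0],[[0,0,-0.002],0],[[0,0,-0.01],0],[[0,0,-0.02],0],[[0,0,-0.03],0],[[0,0,-0.03],0]]' 0.045; python3 chf.py
$I '[[[0,0,-0.02],0],[[0,0,0],0],[[0,0,0],0],[[0,0,0],0],[[0,0,0],0],[[0,0,0],0],[[0,0,0],0],[[0,0,0],0]]'
python3 - <<'E'
from h import *
def om():
    f=r.grab_frame("scene").astype(int);m=(f[...,0]>130)&(f[...,0]-f[...,2]>70)&(f[...,1]>40)&(f[...,1]<f[...,0]*.6);m[:120]=0;m[:,:190]=0
    p=np.argwhere(m);return len(p),p.mean(0).round(1)
print(om(),r.read_state()["time"])
p=np.load("stand.npy")
for y in(-26,0,50,110): print(y,proj("scene",place(*p[:3],[(0,y,200.5-.1054*y+46)])).round(1))
E
```

```text
time: 24.85
position: [593.1, -2.0, 307.8]
ee_rot: [-180.0, 0.1, -175.9]
contact_force: [0.9, -0.1, 0.3]
finger_gap: 45.4
 sy(TCP) -21.8 sx 0.30 z 307.8 F 0.9 -0.1 0.3 Mx -0.00 gap 45.41 t 24.85
time: 25.85
position: [593.2, -1.9, 326.0]
ee_rot: [180.0, 0.0, -175.9]
contact_force: [0.1, -0.7, 0.6]
finger_gap: 45.0
(113, array([205.4, 324.5])) 25.9
-26 [[260.4 176.6]]
0 [[271.9 182.5]]
50 [[295.2 194.3]]
110 [[325.2 209.5]]
```

```bash
python3 -m inch '[[[0,0,-0.01],0],[[0,0,0],0],[[0,0,0],0],[[0,0,0],0],[[0,0,0],0],[[0,0,0],0],[[0,0,0],0],[[0,0,0],0]]' >/dev/null
python3 - <<'E'
from h import *
f=r.grab_frame("scene");a=f.astype(int);m=(a[...,0]>130)&(a[...,0]-a[...,2]>70)&(a[...,1]>40)&(a[...,1]<a[...,0]*.6);m[:120]=0;m[:,:190]=0
p=np.argwhere(m);print(len(p),p.mean(0).round(1),r.read_state()["time"])
cv2.imwrite("pics/end.png",cv2.resize(f[90:290,150:410],None,fx=3,fy=3,interpolation=2)[...,::-1])
E
python3 flap.py
```

```text
76 [203.9 321.3] 26.95
red px then/now 48 50 IoU 0.8846153846153846 centroid [16.91666667 17.        ] [17.16 17.18]
ref scene3 54 0.7
```

View pics/end.png

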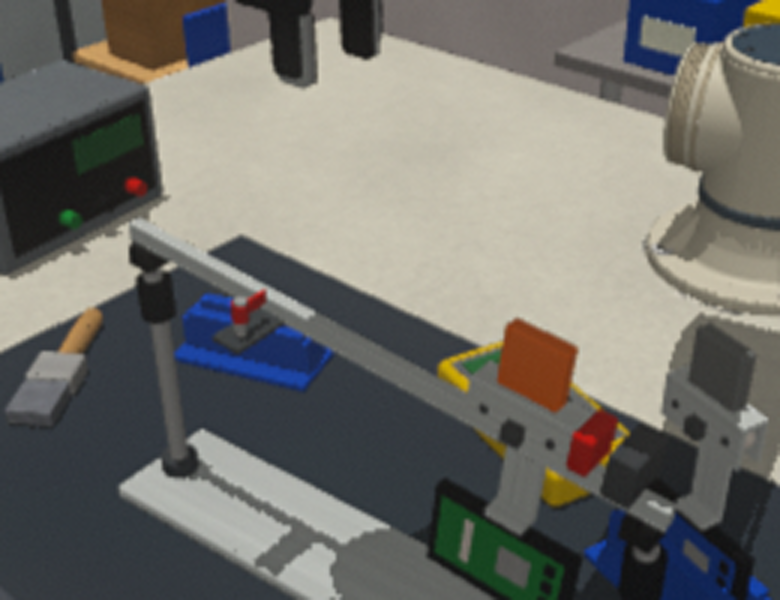

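The picture shows the carrier on the rail at the red buffer (dog at 512,432 in the crop), the flap shut and the grey carrier in its cradle. The orange centroid shifted between the last two frames, so I'll confirm it has stopped.

```bash
python3 -m inch '[[[0,0,0],0],[[0,0,0],0],[[0,0,0],0],[[0,0,0],0],[[0,0,0],0],[[0,0,0],0],[[0,0,0],0],[[0,0,0],0]]' >/dev/null
cat > st.py <<'E'
from h import *
f=cv2.cvtColor(r.grab_frame("scene"),7);prev=cv2.imread("pics/end_g.png",0) 
e=cv2.imread("pics/end.png",0) if prev is None else None
if prev is None: prev=cv2.imread("pics/now.png",0)
w=(slice(185,270),slice(285,350))
sh,resp=cv2.phaseCorrelate(prev[w].astype(float),f[w].astype(float));print("shift px",np.round(sh,3),"maxdiff",np.abs(prev[w].astype(int)-f[w]).max(),r.read_state()["time"])
cv2.imwrite("pics/end_g.png",f)
p=np.load("stand.npy")
for y in(95,100,105,110): print(y,proj("scene",place(*p[:3],[(18,y,200.5-.1054*y+6)])).round(1).tolist(),end=" ")
E
python3 st.py; python3 -m inch '[[[0,0,0],0],[[0,0,0],0],[[0,0,0],0],[[0,0,0],0],[[0,0,0],0],[[0,0,0],0],[[0,0,0],0],[[0,0,0],0]]' >/dev/null; python3 st.py
```

```text
shift px [ 0.016 -0.004] maxdiff 4 28.05
95 [[310.5, 230.5]] 100 [[313.0, 231.8]] 105 [[315.5, 233.2]] 110 [[318.0, 234.6]] shift px [-0.003 -0.008] maxdiff 5 29.1
95 [[310.5, 230.5]] 100 [[313.0, 231.8]] 105 [[315.5, 233.2]] 110 [[318.0, 234.6]] [ WARN:0@1.240] global loadsave.cpp:275 findDecoder imread_('pics/end_g.png'): can't open/read file: check file path/integrity
```

Two frame pairs, covering about 2 s, show no motion. The dog's position corresponds to stand y≈110–115, at the buffer. Handing in.

```bash
python3 -c "
from workcell import r
print(r.sign_off())"
```

```text
the job is handed in; nothing more can be done
None
```

The orange carrier now rests against the red buffer at the low end, the spring check is shut behind it, and the grey carrier is still in its cradle. I handed the job in at about 29 s of the 51 s allowed.

- **Grasp:** The camera showed the fingertips about 27 mm higher than the reported tool position. I went by the picture, and the 11.6 mm finger gap confirmed the hold on the 12 mm grip.
- **Setting down:** I hooked it on at stand y≈-120 and lowered it by feel. The uphill roller touched with the rail about 0.5 mm above nominal. Net press on the rail reached about 8 N, against the 12 N limit.
- **Seating:** At the minimum 20 N grip the carrier did not pivot. I eased the fingers to 11.9 mm until it sat at the rail's 6° slope, then gripped again. I had no direct check that the pads stayed in contact while eased.
- **Feeding and release:** I fed it down with about 5–6 N of net press and felt the check at about 2.3 N. I let go with the carrier at about stand y -26.

**Last checks:**
- Camera frames over the last 2 s showed no motion, with the carrier at about stand y 110–115.
- The flap's red pixels match the first picture (overlap 0.88).
- The arm is clear, with no contact force when last read after the release.

One check disagreed. The orange area shifted by about 3 pixels between the first two looks after release, which I take to be settling or something partly hiding the grip. It was still in every later frame.

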